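Set and lock the portion wheel of the sugar canister

ROBOT

A 6-joint arm with a two-finger parallel gripper is mounted at the origin on the work surface. World frame = base frame: x ahead of the robot, y to its left, z up, the work surface at z = 0. Lengths are in m, angles in rad, forces in N, time in s.
With the tool pointing down it reaches from about 0.35 to 0.775 m from the base axis. Payload 5.5 kg.
Tool frame: the origin (TCP) lies at the very end of the fingers, on their centre line; the grasp point (between the pads) lies env.hold_point_z behind it (env.hold_point_z is the distance from the TCP to the grasp point, in m); z points along the fingers, y is the line along which they close (so a half turn about z gives the same grasp; the last joint's range is limited). The gripper opens to 85 mm and grips with 20 to 120 N. Pads are 22 mm wide; open, the fingers measure 114 mm over their backs; the gripper's body (76 mm by 85 mm) begins 54 mm behind the grasp point. The pads swing forward as they close: fully open they stand 13 mm farther back than shut.
Start: joints at [-1.444, 0.313, 0.046, 1.304, 0, 1.431], TCP at [0.152, -0.555, 0.231] pointing down, gripper open.
Joint ranges: [-2.76, 2.76], [-0.86, 1.69], [-1.03, 1.26], [-2.2, 2.34], [-1.47, 1.5], [-3.14, 3.14]. Speed limits (rad/s): [2.57, 2.57, 3.14, 3.14, 3.14, 3.14].

INTERFACE

Orientations are given as a unit quaternion [w, x, y, z].
In Python, from workcell import env gives the robot as it stands.
- The arm moves only by the tool carry_out, never from a script. Its argument "steps" is a list of rows, each a list of 3 entries, a list of its own where there are three numbers: the turn, a rotation vector about the tool's x, y, z in degrees, then the shift along the tool's x, y, z in cm, then the closure in counts, from 0 (fully open) to 255 (shut). A call has exactly 8 rows; each row is the pose to reach, as a shift and turn from the pose commanded when the call began, along the tool's axes at that moment; what a row does not reach only later rows make up. A row lasts 1/8 s, in which the tool goes at most 62.5 mm and 10.7 degrees, less where a joint would pass 70% of its speed; a pose out of reach is approached as far as the arm can. A call with a gripper value outside its range is refused whole. The fingers move at their own pace and stop on an object; "force" is the grip in N (left out, the last holds). Time passes only in rows, so rows that repeat a pose let the fingers close, or fill a call up. It gives the time, the measured TCP pose, the force, the opening and the grip force at its end, in the units of the state.
- env.get_state(): the state, without advancing time (a new reading comes with each control period).
- env.read_camera(name): name is "scene" or "top"; returns (picture, depth): 480x640x3 uint8, red, green, blue; 480x640 float32, m along the optical axis (not along the pixel's ray), 0 where there is no reading.
- env.get_calibration(name): a dict with "fx", "fy", "cx", "cy" (pixels), "origin" and "orientation" of the camera in the world. Camera axes: x right, y up, looking along -z (the intrinsics and any distortion apply to the point x, -y, -z); pixel columns grow to the right and rows downward; lengths in m; the calibration is good to about 2 mm. A picture is of the moment at which its call begins. get_calibration takes no time and is no camera call.
- env.hand_in(): hands the job in; it is judged then, once.
The state is a dict: "clock": time; "joint_pos": joint angles; "qvel": joint speeds; "tau": joint torques, N m; "tcp_pos": TCP position; "orientation": TCP orientation; "wrist_force": force on the tool from outside, world axes, zero at the start; "ft_torque": the same for the moment, N m; "finger_gap": finger opening in m; "grip_force": force on a finger pad.
Only numpy, scipy, OpenCV 4.12 (cv2) and the standard library are available. Lean on these libraries where they do the work, as an engineer would, in place of code of your own. Each camera call takes 0.05 s, during which the arm holds its last target. There are 200 camera calls.

TASK

Set the sugar canister's portion wheel: with a fingertip pressed gently on the rubber rim, turn the wheel until its red engraved line faces the brass pointer, and only then take the orange-headed locking pin from its stand on the tray and put it fully home through the hole in the wheel, so that the wheel stays locked on the mark. Never press on the wheel or the pin with more than 25 N, and do not disturb the glasses and teaspoons.

Things in the scene. Friction and masses are not known exactly. Their poses are not given: they have to be found in the camera images.
- wheel (a joint): portion wheel on top of the sugar canister: a level disc 150 mm in diameter on the canister's vertical axis. Value in rad: 0 when its red engraved line (5 mm wide, radial, on the rim) faces the brass pointer, growing anticlockwise seen from above; starts at 0.7 to 1.9. Friction 0.33 Nm; stays where left. Nothing on it can be gripped: press a fingertip on the top of the rim and sweep it round.
- axle (a point): point on the wheel's axis, fixed to the canister, 117 mm above the counter. The wheel rides on a screwed spindle, so the flat top of the rim stands anywhere from 0 to 13 mm above this point; that height is not measured and must be felt. It does not sink under a light press; about 15 N of press on the rim drives the wheel, though it may creep a little under the fingertip; much less slips.
- rim (a point): point fixed to the canister, 59 mm from the axis on the side away from the pointer, level with point axle. The wheel has a black rubber rim, 43 to 75 mm from the axis, 20 mm thick; the aluminium web inside it lies 2 mm lower, with a nut 20 mm wide, 2 mm above the rim, on the axis. On the red line's radius, 27 mm from the axis, a 16 mm hole goes through the web.
- canister: the sugar canister, fixed to the counter, white with a steel collar, 126 mm in diameter (foot 136 mm); origin on the counter at the centre of its underside, z up along the wheel's axis, +x towards its brass pointer. Any upright turn about z is possible. The collar under the wheel is 95 mm high.
- deck_hole (a point): centre of the mouth of the 14 mm wide, 30 mm deep pin hole in the canister's collar, under the wheel: 27 mm from the axis towards the pointer (+x of the canister), 95 mm above the counter. Its axes are the canister's. The wheel's hole is above it when the red line faces the pointer.
- pointer (a point): tip of the fixed brass pointer, 78 mm from the canister's axis, just outside the rim, 104 mm above the counter; its bracket reaches out to 98 mm from the axis and up to 112 mm, lower than the rim's top.
- pin: locking pin: steel shaft 10 mm in diameter and 49 mm long with a 6 mm tapered tip, below an orange cylindrical head 22 mm in diameter and 30 mm high; 60 g. Origin at the tip, z up along the pin; the head runs from 49 to 79 mm above the origin. It starts upright in its wooden stand, the head's underside resting on the stand's top. Home in the canister, the head's underside rests on the wheel's web, and the tip is then 16 to 29 mm below the mouth of the collar's hole.
- stand: wooden pin stand fixed on the tray, 50 x 50 mm, 52 mm high, with a 12 mm hole in the middle; origin at the centre of its underside.
- tray: round silver-toned tray, fixed, 350 mm in diameter, 8 mm high; origin at the centre of its underside.
- glass1: drinking glass, 62 mm wide, 105 mm high, standing on the tray; origin at the centre of its underside; a bystander
- glass2: drinking glass, 62 mm wide, 105 mm high, standing on the tray; origin at the centre of its underside; a bystander
- glass3: drinking glass, 62 mm wide, 105 mm high, standing on the tray; origin at the centre of its underside; a bystander
- spoon1: stainless teaspoon, about 130 mm long, lying on the tray; origin under its middle; a bystander
- spoon2: stainless teaspoon, about 130 mm long, lying on the tray; origin under its middle; a bystander

How it is judged:
By the outcome, as a careful person would: the job done as asked, in the order asked, and still so for the second after the job is handed in, with the robot touching nothing.
It also fails if it takes over 61 s, if anything falls off the work surface, if the arm or the gripper's body presses on something with over 40 N, if the wrist force passes 120 N, or if a joint passes its speed limit or range.

## Working session

There is one attempt and no reset: what is moved stays moved. The work goes in short steps, Python scripts to look and compute and a tool call to move; the robot and the scene stay as the last step left them, time stands still between calls to the robot, and variables do not carry over. Pictures are saved under pics/ and viewed, at most 10 in all, crops included, and the job is handed in when it is done.

Besides the shell and the picture viewer there is one more tool, called after ">>>" by a JSON object that holds its "api" and its "payload", one argument or row to a line. carry_out: Moves the arm, as the interface text tells. Its arguments: {"type":"object","properties":{"steps":{"type":"array","items":{"type":"array"}},"force":{"type":"number"}},"required":["steps"]}

```bash
mkdir -p pics; ls; python3 - <<'E'
from workcell import env
import cv2
s=env.get_state();print(s, env.hold_point_z)
for n in("scene","top"):
    p,d=env.read_camera(n);cv2.imwrite(f"pics/{n}0.png",p[:,:,::-1]);import numpy as np;np.save(f"pics/{n}0d.npy",d)
    print(n,env.get_calibration(n))
E
```

```text
pics
{'clock': 0.0, 'joint_pos': array([-1.44364551e+00,  3.13996104e-01,  4.49533175e-02,  1.30359468e+00,
        3.58164796e-05,  1.43118724e+00]), 'qvel': array([-0.00119348, -0.00068226, -0.00017247,  0.00100499, -0.00147527,
       -0.00270538]), 'tau': array([-6.46051449e-04, -4.80630004e+01,  2.98533815e+01,  1.95789366e-02,
       -2.42276565e-04, -4.11054401e-06]), 'tcp_pos': array([ 0.1515038 , -0.55414267,  0.23040082]), 'orientation': array([-9.20440551e-04,  9.91117656e-01,  1.32984752e-01,  2.36422000e-05]), 'wrist_force': array([0.13520383, 0.8508371 , 0.85529366]), 'ft_torque': array([-0.0513039 ,  0.00296793,  0.01772536]), 'grip_force': 0.0, 'finger_gap': 0.08520296212715711} 0.0187
scene {'fx': 490.6913671013738, 'fy': 490.6913671013738, 'cx': 321.20991793081856, 'cy': 243.3082731605122, 'origin': array([ 0.89029111, -0.38887632,  0.75141149]), 'orientation': array([0.8999918 , 0.3148154 , 0.10821854, 0.28141565])}
top {'fx': 608.0015856040994, 'fy': 608.0015856040994, 'cx': 320.1560491249082, 'cy': 249.56210652596073, 'origin': array([0.45785121, 0.04051955, 1.37724273]), 'orientation': array([ 0.7107219 ,  0.03389806, -0.02966979, -0.70202921])}
```

View pics/scene0.png

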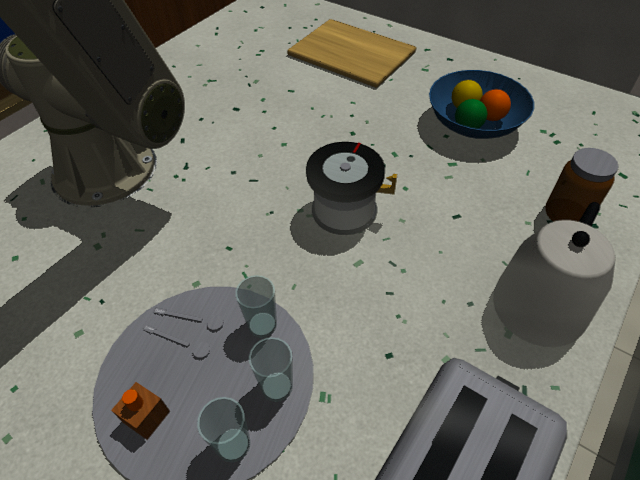

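View pics/top0.png

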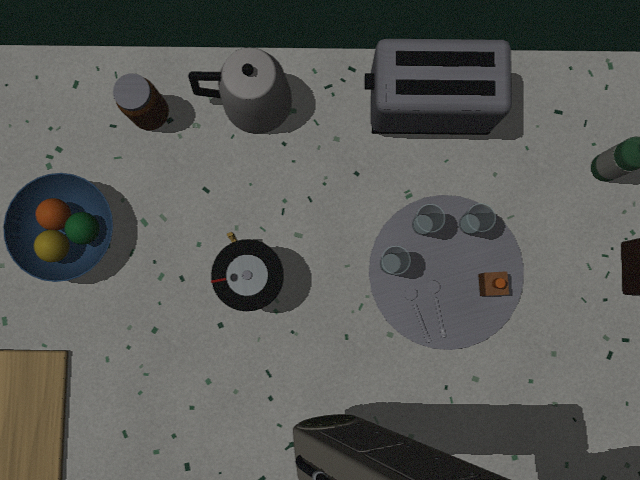

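The scene view shows the wheel at (345,170) with its red line at (357,148), the pointer at (392,183), and the pin in its stand at (130,398). In the top view the wheel centre is about (247,275), the red line (218,281), the hole (234,277), the pointer (232,237) and the pin head (500,283). The glasses are at (397,262), (430,220) and (478,220).

```bash
cat > h.py <<'E'
import numpy as np,cv2
from workcell import env
from scipy.spatial.transform import Rotation as R
def cam(n):
    c=env.get_calibration(n);q=c['orientation'];return c,R.from_quat([q[1],q[2],q[3],q[0]]).as_matrix(),np.array(c['origin'])
def ray(n,u,v):
    c,M,o=cam(n);u=np.asarray(u,float);v=np.asarray(v,float)
    d=np.stack([(u-c['cx'])/c['fx'],-(v-c['cy'])/c['fy'],-np.ones_like(u)],-1)
    return o,d@M.T
def depthpt(n,u,v,z):
    o,d=ray(n,u,v);return o+d*np.asarray(z)[...,None]
def plane(n,u,v,h):
    o,d=ray(n,u,v);return o+d*((h-o[2])/d[...,2])[...,None]
def proj(n,P):
    c,M,o=cam(n);p=(np.asarray(P)-o)@M;return np.stack([c['cx']-c['fx']*p[...,0]/p[...,2],c['cy']+c['fy']*p[...,1]/p[...,2]],-1)
def tri(a,b):
    (o1,d1),(o2,d2)=a,b
    t=np.linalg.lstsq(np.stack([d1,-d2],1),o2-o1,rcond=None)[0]
    p,q=o1+d1*t[0],o2+d2*t[1];return (p+q)/2,np.linalg.norm(p-q)
def masks(p):
    hsv=cv2.cvtColor(p,cv2.COLOR_RGB2HSV);return hsv
E
cat > m.py <<'E'
from h import *
boxes={'top':dict(w=(200,225,300,330),pin=(478,268,515,300)),'scene':dict(w=(295,130,405,240),pin=(110,375,175,440))}
P={};res={}
for n in('scene','top'):
    p=cv2.imread(f'pics/{n}0.png')[:,:,::-1].copy();d=np.load(f'pics/{n}0d.npy');H=masks(p).astype(int)
    def sel(box,f):
        x0,y0,x1,y1=box;m=np.zeros(d.shape,bool);m[y0:y1,x0:x1]=f(H[y0:y1,x0:x1]);v,u=np.nonzero(m);return u,v
    w=boxes[n]['w'];pb=boxes[n]['pin']
    for k,b,f in(('black',w,lambda h:(h[...,2]<60)),('red',w,lambda h:((h[...,0]<6)|(h[...,0]>174))&(h[...,1]>150)&(h[...,2]>70)),
       ('brass',w,lambda h:(h[...,0]>13)&(h[...,0]<32)&(h[...,1]>120)&(h[...,2]>70)),
       ('orange',pb,lambda h:(h[...,0]<13)&(h[...,1]>200)&(h[...,2]>150)),('wood',pb,lambda h:(h[...,0]<20)&(h[...,1]>120)&(h[...,2]>40))):
        u,v=sel(b,f);q=depthpt(n,u,v,d[v,u]);ok=d[v,u]>0
        res[n,k]=(u,v,q)
        print(n,k,len(u),'px',u.mean().round(1),v.mean().round(1),'med',np.median(q[ok],0).round(4),'zmax98',np.percentile(q[ok][:,2],[50,90,98]).round(4))
    # table check
for n in('top','scene'):
    u,v,q=res[n,'black'];top=q[q[:,2]>0.112]
    (c,ax,a)=cv2.fitEllipse(cv2.convexHull(np.stack([u,v],1)[q[:,2]>0.112].astype(np.float32)))
    print(n,'ellipse',c,ax)
    for h in(.117,.124,.13):print(h,plane(n,*np.array(c),h).round(4))
    u,v,q=res[n,'orange'];t=q[:,2]>q[:,2].max()-.006
    (c2,r2)=cv2.minEnclosingCircle(np.stack([u,v],1)[t].astype(np.float32));print(n,'pintop circ',c2,r2,q[t].mean(0).round(4),plane(n,*np.array(c2),.09).round(4))
E
python3 m.py
```

```text
scene black 3727 px 345.2 183.1 med [0.5388 0.1675 0.1193] zmax98 [0.1193 0.1215 0.1224]
scene red 29 px 356.4 147.2 med [0.5074 0.2576 0.1208] zmax98 [0.1208 0.1216 0.1223]
scene brass 63 px 388.5 181.5 med [0.5943 0.2344 0.0828] zmax98 [0.0828 0.1119 0.1132]
scene orange 152 px 129.1 396.1 med [ 0.5101 -0.3336  0.09  ] zmax98 [0.09   0.0913 0.0922]
scene wood 1202 px 135.7 404.7 med [ 0.5164 -0.3354  0.0605] zmax98 [0.0605 0.0894 0.0911]
top black 3138 px 251.7 276.6 med [0.5129 0.1867 0.1196] zmax98 [0.1196 0.1231 0.1252]
top red 31 px 218.0 279.8 med [0.5054 0.2592 0.1216] zmax98 [0.1216 0.1242 0.1256]
top brass 37 px 230.9 236.6 med [0.5966 0.2366 0.1075] zmax98 [0.1075 0.1132 0.1159]m.py:14: RuntimeWarning: Mean of empty slice.
  print(n,k,len(u),'px',u.mean().round(1),v.mean().round(1),'med',np.median(q[ok],0).round(4),'zmax98',np.percentile(q[ok][:,2],[50,90,98]).round(4))
  ret = ret.dtype.type(ret / rcount)
  return _methods._mean(a, axis=axis, dtype=dtype,
  ret = um.true_divide(
Traceback (most recent call last):
  File "m.py", line 14, in <module>
    print(n,k,len(u),'px',u.mean().round(1),v.mean().round(1),'med',np.median(q[ok],0).round(4),'zmax98',np.percentile(q[ok][:,2],[50,90,98]).round(4))
                                                                                                         ~~~~~~~~~~~~~^^^^^^^^^^^^^^^^^^^^^^^
IndexError: index -1 is out of bounds for axis 0 with size 0
```

```bash
sed -i "s/(h\[...,1\]>200)&(h\[...,2\]>150)/(h[...,1]>195)\&(h[...,2]>(110 if n=='top' else 150))/" m.py; cat >> m.py <<'E'
from scipy.optimize import least_squares
# wheel top-edge circle fit in plane, for each camera: points of outer hull of black top mask
for n in('top','scene'):
    u,v,q=res[n,'black'];k=np.abs(q[:,2]-np.median(q[q[:,2]>.112,2]))<.006
    hull=cv2.convexHull(np.stack([u,v],1)[k].astype(np.float32))[:,0]
    for h in(.118,.122,.126):
        X=plane(n,hull[:,0],hull[:,1],h)[:,:2]
        f=least_squares(lambda c:np.linalg.norm(X-c[:2],axis=1)-c[2],[.51,.19,.075],loss='soft_l1',f_scale=.001);print(n,h,f.x.round(4),np.abs(f.fun).max().round(4))
print('red tri',tri(*[tuple(x) for x in(ray('scene',356.4,147.2),ray('top',218.0,279.8))]))
a=[res[n,'orange'] for n in('scene','top')]
print('glass rims',[plane('top',*np.array(g,float),.113).round(3) for g in((396,261),(429,219),(478,219))])
u,v,q=res['top','brass'];i=np.argmin(np.linalg.norm(q[:,:2]-[.51,.195],axis=1));print('brass',np.percentile(q,[5,95],axis=0).round(4))
for n in('top','scene'):
    p=cv2.imread(f'pics/{n}0.png');b=boxes[n]['w'];cv2.imwrite(f'pics/{n}0w.png',cv2.resize(p[b[1]:b[3],b[0]:b[2]],None,fx=4,fy=4,interpolation=cv2.INTER_CUBIC))
w=[cv2.resize(cv2.imread(f'pics/{n}0w.png'),(400,420)) for n in('top','scene')];cv2.imwrite('pics/w0.png',np.hstack(w))
E
python3 m.py 2>&1
```

```text
scene black 3727 px 345.2 183.1 med [0.5388 0.1675 0.1193] zmax98 [0.1193 0.1215 0.1224]
scene red 29 px 356.4 147.2 med [0.5074 0.2576 0.1208] zmax98 [0.1208 0.1216 0.1223]
scene brass 63 px 388.5 181.5 med [0.5943 0.2344 0.0828] zmax98 [0.0828 0.1119 0.1132]
scene orange 152 px 129.1 396.1 med [ 0.5101 -0.3336  0.09  ] zmax98 [0.09   0.0913 0.0922]
scene wood 1202 px 135.7 404.7 med [ 0.5164 -0.3354  0.0605] zmax98 [0.0605 0.0894 0.0911]
top black 3138 px 251.7 276.6 med [0.5129 0.1867 0.1196] zmax98 [0.1196 0.1231 0.1252]
top red 31 px 218.0 279.8 med [0.5054 0.2592 0.1216] zmax98 [0.1216 0.1242 0.1256]
top brass 37 px 230.9 236.6 med [0.5966 0.2366 0.1075] zmax98 [0.1075 0.1132 0.1159]
top orange 11 px 500.6 281.8 med [ 0.5097 -0.3352  0.0895] zmax98 [0.0895 0.0923 0.0953]
top wood 599 px 493.7 283.5 med [ 0.5075 -0.325   0.0595] zmax98 [0.0595 0.0866 0.0919]
top ellipse (246.66639709472656, 273.9878234863281) (71.423583984375, 74.78475189208984)
0.117 [0.5187 0.2006 0.117 ]
0.124 [0.5184 0.1997 0.124 ]
0.13 [0.5181 0.199  0.13  ]
top pintop circ (500.78570556640625, 280.78570556
[... 164 characters left out ...]
3876953)
0.117 [0.5437 0.1584 0.117 ]
0.124 [0.5475 0.1524 0.124 ]
0.13 [0.5508 0.1472 0.13  ]
scene pintop circ (131.0, 401.0) 9.999999747378752e-05 [ 0.8903 -0.3889  0.7514] [ 0.5177 -0.3371  0.09  ]
top 0.118 [0.5173 0.1997 0.0745] 0.0005
top 0.122 [0.5171 0.1992 0.0742] 0.0005
top 0.126 [0.517  0.1987 0.074 ] 0.0005
scene 0.118 [0.5196 0.1979 0.0759] 0.003
scene 0.122 [0.5219 0.1942 0.0754] 0.003
scene 0.126 [0.5242 0.1905 0.075 ] 0.003
red tri (array([0.50580905, 0.2594727 , 0.11879419]), np.float64(0.00013359401865719347))
glass rims [array([ 0.55 , -0.109,  0.113]), array([ 0.639, -0.178,  0.113]), array([ 0.64 , -0.281,  0.113])]
brass [[0.5903 0.2325 0.0785]
 [0.6048 0.2426 0.1135]]
```

View pics/w0.png

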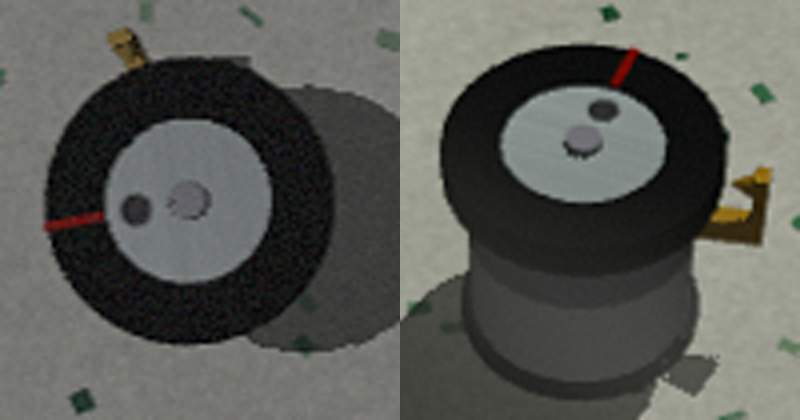

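The crop shows the red line at the left (45–105,222) and the hole beside it at (136,210). The pointer is at the upper left (125,48), so the wheel has to turn about 76° clockwise. Next I refine the centre and the pointer bearing, and write a move helper.

```bash
cat > pl.py <<'E'
# commanded-pose bookkeeping: pose=(x,y,z,psi deg), tool z down, tool x at heading psi
import numpy as np,json,os
F='pose.json'
def load(): return json.load(open(F)) if os.path.exists(F) else [.152,-.555,.231,15.28]
def save(p): json.dump([float(x) for x in p],open(F,'w'))
def ax(psi):
    a=np.radians(psi);return np.array([np.cos(a),np.sin(a)]),np.array([np.sin(a),-np.cos(a)])
def rows(targets):
    p=load();X,Y=ax(p[3])
    for t in targets:
        d=np.array(t[:2])-p[:2];print([[0,0,round(p[3]-t[3],1)],[round(100*d@X,2),round(100*d@Y,2),round(100*(p[2]-t[2]),2)]])
def did(turn,shift):   # last row typed
    p=load();X,Y=ax(p[3]);d=(X*shift[0]+Y*shift[1])/100
    q=[p[0]+d[0],p[1]+d[1],p[2]-shift[2]/100,p[3]-turn];save(q);return np.round(q,4)
E
cat > m2.py <<'E'
from h import *
from scipy.optimize import least_squares
import sys
def wheel(sfx,H=.121,show=True):
    out={}
    for n,b in(('top',(200,225,300,330)),('scene',(295,130,405,240))):
        p=cv2.imread(f'pics/{n}{sfx}.png')[:,:,::-1].copy();h=masks(p).astype(int)
        x0,y0,x1,y1=b
        g=np.zeros(h.shape[:2],np.uint8)
        c0=(246,275) if n=='top' else (345,168)
        cv2.circle(g,c0,26 if n=='top' else 44,1,-1)
        web=((h[...,2]>(80 if n=='top' else 90))&(h[...,1]<80)&(g>0)).astype(np.uint8)
        k,l,s,cc=cv2.connectedComponentsWithStats(web);i=1+np.argmax(s[1:,4]);cn=cv2.findContours((l==i).astype(np.uint8),cv2.RETR_EXTERNAL,cv2.CHAIN_APPROX_NONE)[0]
        e=cv2.fitEllipse(cv2.convexHull(max(cn,key=len)));
        r=(((h[...,0]<6)|(h[...,0]>174))&(h[...,1]>140)&(h[...,2]>60));m=np.zeros_like(r);m[y0:y1,x0:x1]=1;v,u=np.nonzero(r&m)
        br=(h[...,0]>13)&(h[...,0]<32)&(h[...,1]>110)&(h[...,2]>60);vb,ub=np.nonzero(br&m)
        out[n]=(e[0],(u.mean(),v.mean()) if len(u) else None)
        C=plane(n,*np.array(e[0]),H-.002);Rr=plane(n,u,v,H).mean(0)
        print(n,'web',np.round(e[0],1),np.round(e[1],1),'C',C.round(4),'red n',len(u),'ang',np.degrees(np.arctan2(*(Rr-C)[1::-1])).round(1),'r',np.linalg.norm((Rr-C)[:2]).round(4))
        if n=='top':
            B=plane(n,ub,vb,.108).mean(0);print('brass ang',np.degrees(np.arctan2(*(B-C)[1::-1])).round(1),np.linalg.norm((B-C)[:2]).round(4),len(ub))
    print('tri web centre',*tri(ray('top',*out['top'][0]),ray('scene',*out['scene'][0])))
wheel(sys.argv[1])
E
python3 m2.py 0
python3 - <<'E'
from pl import *
save(load())
T=[(.25,-.48,.24,25),(.30,-.44,.24,35.5),(.35,-.39,.24,46),(.40,-.34,.24,56.5),(.43,-.29,.24,67),(.45,-.23,.24,77.5),(.46,-.17,.24,88),(.47,-.11,.24,98.5)]
rows(T)
E
```

```text
top web [246.5 274.7] [40.7 41.5] C [0.517  0.2006 0.119 ] red n 34 ang 101.0 r 0.0591
brass ang 24.1 0.0881 41
scene web [345.  167.9] [87.6 87.8] C [0.5201 0.1969 0.119 ] red n 29 ang 102.1 r 0.0618
tri web centre [0.51728919 0.20122196 0.11426636] 5.772214628925585e-05
[[0, 0, -9.7], [np.float64(11.43), np.float64(-4.65), -0.9]]
[[0, 0, -20.2], [np.float64(17.31), np.float64(-7.19), -0.9]]
[[0, 0, -30.7], [np.float64(23.45), np.float64(-10.7), -0.9]]
[[0, 0, -41.2], [np.float64(29.59), np.float64(-14.2), -0.9]]
[[0, 0, -51.7], [np.float64(33.8), np.float64(-18.24), -0.9]]
[[0, 0, -62.2], [np.float64(37.31), np.float64(-23.5), -0.9]]
[[0, 0, -72.7], [np.float64(39.86), np.float64(-29.02), -0.9]]
[[0, 0, -83.2], [np.float64(42.4), np.float64(-34.55), -0.9]]
```

>>> {"api": "carry_out", "payload": {
  "steps": [
    [[0,0,-9.7],[5.5,-2.2,-0.9],255],
    [[0,0,-20.2],[11.4,-4.7,-0.9],255],
    [[0,0,-30.7],[17.3,-7.2,-0.9],255],
    [[0,0,-41.2],[23.5,-10.7,-0.9],255],
    [[0,0,-51.7],[29.6,-14.2,-0.9],255],
    [[0,0,-62.2],[33.8,-18.2,-0.9],255],
    [[0,0,-72.7],[37.3,-23.5,-0.9],255],
    [[0,0,-83.2],[39.9,-29.0,-0.9],255]
  ]
}}

```text
clock: 1.1
tcp_pos: [0.4579, -0.1809, 0.2397]
orientation: [-0.0, 0.65, 0.76, 0.0]
wrist_force: [1.2, 0.8, 0.7]
finger_gap: 0.0002
grip_force: 0.0
```

```bash
sed -i 's/else 44,1/else 25,1/' m2.py; python3 m2.py 0; python3 - <<'E'
from pl import *
print(did(-83.2,[39.9,-29.0,-.9]))
C=np.array([.5172,.2005]);
def on(phi,z,r=.059): a=np.radians(phi);return (C[0]+r*np.cos(a),C[1]+r*np.sin(a),z,phi)
print(on(160,.16))
rows([(.465,-.11,.23,109),(.463,-.05,.22,119.5),(.462,.01,.21,130),(.462,.07,.20,140),(.462,.13,.19,150),(.462,.18,.17,158),on(160,.15),on(160,.14)])
E
```

```text
top web [246.5 274.7] [40.7 41.5] C [0.517  0.2006 0.119 ] red n 34 ang 101.0 r 0.0591
brass ang 24.1 0.0881 41
scene web [344.9 167.4] [30.  44.8] C [0.5192 0.1981 0.119 ] red n 29 ang 101.6 r 0.0604
tri web centre [0.51725603 0.20105937 0.1157869 ] 0.00015556147974435093
[ 0.4605 -0.1701  0.24   98.48  ]
(np.float64(0.4617581353736314), np.float64(0.22067918845621448), 0.16, 160)
[[0, 0, -10.5], [np.float64(5.88), np.float64(1.33), 1.0]]
[[0, 0, -21.0], [np.float64(11.84), np.float64(2.02), 2.0]]
[[0, 0, -31.5], [np.float64(17.79), np.float64(2.81), 3.0]]
[[0, 0, -41.5], [np.float64(23.73), np.float64(3.69), 4.0]]
[[0, 0, -51.5], [np.float64(29.66), np.float64(4.58), 5.0]]
[[0, 0, -59.5], [np.float64(34.6), np.float64(5.31), 7.0]]
[[0, 0, -61.5], [np.float64(38.63), np.float64(5.89), 9.0]]
[[0, 0, -61.5], [np.float64(38.63), np.float64(5.89), 10.0]]
```

>>> {"api": "carry_out", "payload": {
  "steps": [
    [[0,0,-10.5],[5.9,1.3,1.0],255],
    [[0,0,-21.0],[11.8,2.0,2.0],255],
    [[0,0,-31.5],[17.8,2.8,3.0],255],
    [[0,0,-41.5],[23.7,3.7,4.0],255],
    [[0,0,-51.5],[29.7,4.6,5.0],255],
    [[0,0,-59.5],[34.6,5.3,7.0],255],
    [[0,0,-61.5],[38.6,5.9,9.0],255],
    [[0,0,-61.5],[38.6,5.9,10.0],255]
  ]
}}

```text
clock: 2.1
tcp_pos: [0.4574, 0.2097, 0.1387]
orientation: [-0.001, 0.172, 0.985, -0.0]
wrist_force: [-0.4, -0.0, -1.1]
finger_gap: -0.0
grip_force: 0.0
```

```bash
python3 - <<'E'
from pl import *
from workcell import env
print(did(-61.5,[38.6,5.9,10.0]))
s=env.get_state();print(s['tcp_pos'],s['wrist_force'],s['joint_pos'])
E
```

```text
[4.6190e-01 2.2040e-01 1.4000e-01 1.5998e+02]
[0.45740542 0.2097356  0.13874033] [-0.40172494 -0.03203777 -1.10161252] [ 2.70162135e-01  2.26138168e-01 -3.03902443e-01  1.04276760e+00
  1.73619592e-04  6.15008900e-01]
```

>>> {"api": "carry_out", "payload": {
  "steps": [
    [[0,0,0],[0,0,0.3],255],
    [[0,0,0],[0,0,0.6],255],
    [[0,0,0],[0,0,0.9],255],
    [[0,0,0],[0,0,1.1],255],
    [[0,0,0],[0,0,1.2],255],
    [[0,0,0],[0,0,1.3],255],
    [[0,0,0],[0,0,1.4],255],
    [[0,0,0],[0,0,1.4],255]
  ]
}}

```text
clock: 3.1
tcp_pos: [0.4585, 0.2077, 0.1262]
orientation: [-0.0, 0.174, 0.985, -0.0]
wrist_force: [-0.2, -0.3, -0.1]
finger_gap: -0.0
grip_force: 0.0
```

```bash
python3 - <<'E'
from pl import *
from workcell import env
print(did(0,[0,0,1.4]))
s=env.get_state();print(s['tcp_pos'],s['wrist_force'])
E
```

```text
[4.6190e-01 2.2040e-01 1.2600e-01 1.5998e+02]
[0.45848723 0.20769678 0.12618273] [-0.1505289  -0.26435984 -0.10700179]
```

```bash
python3 - <<'E'
from pl import *
save([.4585,.2077,.126,160])
rows([(.4618,.2203,.1225,160)])
E
```

```text
[[0, 0, 0.0], [np.float64(0.12), np.float64(1.3), 0.35]]
```

>>> {"api": "carry_out", "payload": {
  "steps": [
    [[0,0,0],[0.1,0.6,0.0],255],
    [[0,0,0],[0.1,1.3,0.0],255],
    [[0,0,0],[0.1,1.3,0.1],255],
    [[0,0,0],[0.1,1.3,0.15],255],
    [[0,0,0],[0.1,1.3,0.2],255],
    [[0,0,0],[0.1,1.3,0.25],255],
    [[0,0,0],[0.1,1.3,0.3],255],
    [[0,0,0],[0.1,1.3,0.35],255]
  ]
}}

```text
clock: 4.1
tcp_pos: [0.4621, 0.2201, 0.1228]
orientation: [0.0, 0.174, 0.985, -0.0]
wrist_force: [-0.3, 0.6, -0.2]
finger_gap: 0.0002
grip_force: 0.0
```

```bash
python3 - <<'E'
from pl import *
from workcell import env
print(did(0,[.1,1.3,.35]))
s=env.get_state();print(s['tcp_pos'],s['wrist_force'])
E
```

```text
[4.620e-01 2.203e-01 1.225e-01 1.600e+02]
[0.46209877 0.22014959 0.12275713] [-0.25653968  0.60657406 -0.18768347]
```

>>> {"api": "carry_out", "payload": {
  "steps": [
    [[0,0,0],[0,0,0.03],255],
    [[0,0,0],[0,0,0.06],255],
    [[0,0,0],[0,0,0.09],255],
    [[0,0,0],[0,0,0.11],255],
    [[0,0,0],[0,0,0.13],255],
    [[0,0,0],[0,0,0.15],255],
    [[0,0,0],[0,0,0.15],255],
    [[0,0,0],[0,0,0.15],255]
  ]
}}

```text
clock: 5.1
tcp_pos: [0.4621, 0.2202, 0.1213]
orientation: [0.0, 0.174, 0.985, -0.0]
wrist_force: [-1.5, 0.3, 0.4]
finger_gap: -0.0002
grip_force: 0.0
```

>>> {"api": "carry_out", "payload": {
  "steps": [
    [[0,0,0],[0,0,0.03],255],
    [[0,0,0],[0,0,0.06],255],
    [[0,0,0],[0,0,0.09],255],
    [[0,0,0],[0,0,0.11],255],
    [[0,0,0],[0,0,0.13],255],
    [[0,0,0],[0,0,0.15],255],
    [[0,0,0],[0,0,0.15],255],
    [[0,0,0],[0,0,0.15],255]
  ]
}}

```text
clock: 6.1
tcp_pos: [0.462, 0.2203, 0.1201]
orientation: [0.0, 0.174, 0.985, 0.0]
wrist_force: [-2.5, 0.9, 6.1]
finger_gap: -0.0002
grip_force: 2.9
```

>>> {"api": "carry_out", "payload": {
  "steps": [
    [[0,0,0],[0,0,0.02],255],
    [[0,0,0],[0,0,0.04],255],
    [[0,0,0],[0,0,0.06],255],
    [[0,0,0],[0,0,0.06],255],
    [[0,0,0],[0,0,0.06],255],
    [[0,0,0],[0,0,0.06],255],
    [[0,0,0],[0,0,0.06],255],
    [[0,0,0],[0,0,0.06],255]
  ]
}}

```text
clock: 7.1
tcp_pos: [0.4619, 0.2204, 0.1199]
orientation: [0.0, 0.174, 0.985, 0.0]
wrist_force: [-3.3, -0.7, 7.5]
finger_gap: 0.0003
grip_force: 4.1
```

```bash
python3 - <<'E'
from pl import *
save([.4620,.2203,.1189,160])
C=np.array([.5172,.2003])
def on(phi,z,r=.0588): a=np.radians(phi);return (C[0]+r*np.cos(a),C[1]+r*np.sin(a),z,phi)
rows([on(160-5*i,.1189) for i in range(1,9)])
E
```

```text
[[0, 0, 5.0], [np.float64(-0.01), np.float64(0.52), 0.0]]
[[0, 0, 10.0], [np.float64(-0.08), np.float64(1.03), 0.0]]
[[0, 0, 15.0], [np.float64(-0.19), np.float64(1.53), 0.0]]
[[0, 0, 20.0], [np.float64(-0.35), np.float64(2.02), 0.0]]
[[0, 0, 25.0], [np.float64(-0.54), np.float64(2.49), 0.0]]
[[0, 0, 30.0], [np.float64(-0.78), np.float64(2.95), 0.0]]
[[0, 0, 35.0], [np.float64(-1.05), np.float64(3.38), 0.0]]
[[0, 0, 40.0], [np.float64(-1.37), np.float64(3.79), 0.0]]
```

>>> {"api": "carry_out", "payload": {
  "steps": [
    [[0,0,0],[0,0,0.03],255],
    [[0,0,0],[0,0,0.06],255],
    [[0,0,0],[0,0,0.09],255],
    [[0,0,0],[0,0,0.09],255],
    [[0,0,0],[0,0,0.09],255],
    [[0,0,0],[0,0,0.09],255],
    [[0,0,0],[0,0,0.09],255],
    [[0,0,0],[0,0,0.09],255]
  ]
}}

```text
clock: 8.1
tcp_pos: [0.4619, 0.2205, 0.1194]
orientation: [0.0, 0.174, 0.985, 0.0]
wrist_force: [-4.5, 0.1, 11.0]
finger_gap: 0.0001
grip_force: 5.8
```

>>> {"api": "carry_out", "payload": {
  "steps": [
    [[0,0,0],[0,0,0.08],255],
    [[0,0,5],[0.0,0.52,0.08],255],
    [[0,0,10],[-0.08,1.03,0.08],255],
    [[0,0,15],[-0.19,1.53,0.08],255],
    [[0,0,20],[-0.35,2.02,0.08],255],
    [[0,0,25],[-0.54,2.49,0.08],255],
    [[0,0,30],[-0.78,2.95,0.08],255],
    [[0,0,35],[-1.05,3.38,0.08],255]
  ]
}}

```text
clock: 9.1
tcp_pos: [0.4828, 0.2487, 0.119]
orientation: [-0.0, 0.463, 0.886, 0.0]
wrist_force: [-6.9, -0.9, 14.5]
finger_gap: -0.0001
grip_force: 7.3
```

```bash
cat > snap.py <<'E'
import sys,cv2
from workcell import env
s=sys.argv[1]
for n in('top','scene'):
    p,d=env.read_camera(n);cv2.imwrite(f'pics/{n}{s}.png',p[:,:,::-1])
x=env.get_state();print(x['clock'],x['tcp_pos'].round(4),x['wrist_force'].round(1))
E
python3 - <<'E'
from pl import *
save([.4620,.2203,.1180,160])
print(did(35,[-1.05,3.38,.08]))
E
python3 snap.py 1;python3 m2.py 1
python3 -c "
import cv2,numpy as np
a=cv2.imread('pics/top1.png')[220:330,190:310];b=cv2.imread('pics/scene1.png')[100:260,270:430]
cv2.imwrite('pics/w1.png',np.hstack([cv2.resize(x,(400,400),interpolation=2) for x in(a,b)]))"
```

```text
[4.834e-01 2.485e-01 1.172e-01 1.250e+02]
9.2 [0.4833 0.249  0.119 ] [-5.6  0.5 14.7]
top web [248.5 267.1] [23.7 40.5] C [0.5331 0.197  0.119 ] red n 42 ang 83.4 r 0.059
brass ang 31.7 0.0753 42
scene web [350.3 171.4] [20.8 39.2] C [0.5335 0.1946 0.119 ] red n 35 ang 82.3 r 0.0592
tri web centre [0.53274509 0.1969065  0.11690664] 0.0011007731853529966
```

View pics/w1.png

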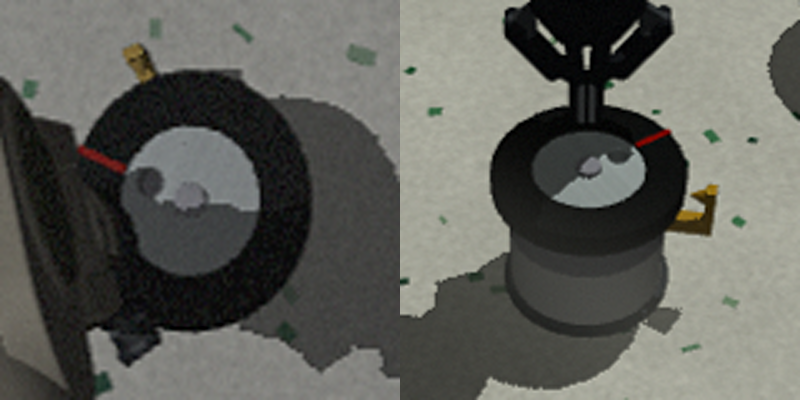

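The wheel is following the fingertip: the line is now near 68° (crop 80–125,160 in the top view) with no slip of note. I'll continue the sweep.

```bash
sed -i "s/C=plane(n,\*np.array(e\[0\]),H-.002)/C=np.array([.5172,.2003,.119])/" m2.py; python3 m2.py 1; python3 m2.py 0; python3 - <<'E'
from pl import *
C=np.array([.5172,.2003])
def on(phi,z,r=.0588): a=np.radians(phi);return (C[0]+r*np.cos(a),C[1]+r*np.sin(a),z,phi)
rows([on(125-5*i,.1172) for i in range(1,9)])
E
```

```text
top web [248.5 267.1] [23.7 40.5] C [0.5172 0.2003 0.119 ] red n 42 ang 67.7 r 0.0598
brass ang 24.4 0.0878 42
scene web [350.3 171.4] [20.8 39.2] C [0.5172 0.2003 0.119 ] red n 35 ang 65.4 r 0.0582
tri web centre [0.53274509 0.1969065  0.11690664] 0.0011007731853529966
top web [246.5 274.7] [40.7 41.5] C [0.5172 0.2003 0.119 ] red n 34 ang 101.1 r 0.0594
brass ang 24.3 0.088 41
scene web [344.9 167.4] [30.  44.8] C [0.5172 0.2003 0.119 ] red n 29 ang 100.1 r 0.0579
tri web centre [0.51725603 0.20105937 0.1157869 ] 0.00015556147974435093
[[0, 0, 5.0], [np.float64(-0.03), np.float64(0.52), 0.0]]
[[0, 0, 10.0], [np.float64(-0.09), np.float64(1.02), 0.0]]
[[0, 0, 15.0], [np.float64(-0.2), np.float64(1.53), 0.0]]
[[0, 0, 20.0], [np.float64(-0.36), np.float64(2.01), 0.0]]
[[0, 0, 25.0], [np.float64(-0.55), np.float64(2.49), 0.0]]
[[0, 0, 30.0], [np.float64(-0.79), np.float64(2.94), 0.0]]
[[0, 0, 35.0], [np.float64(-1.07), np.float64(3.38), 0.0]]
[[0, 0, 40.0], [np.float64(-1.38), np.float64(3.78), 0.0]]
```

>>> {"api": "carry_out", "payload": {
  "steps": [
    [[0,0,5],[-0.03,0.52,0],255],
    [[0,0,10],[-0.09,1.02,0],255],
    [[0,0,15],[-0.2,1.53,0],255],
    [[0,0,20],[-0.36,2.01,0],255],
    [[0,0,25],[-0.55,2.49,0],255],
    [[0,0,30],[-0.79,2.94,0],255],
    [[0,0,35],[-1.07,3.38,0],255],
    [[0,0,40],[-1.38,3.78,0],255]
  ]
}}

```text
clock: 10.2
tcp_pos: [0.5222, 0.26, 0.1192]
orientation: [-0.001, 0.738, 0.675, 0.001]
wrist_force: [-5.8, 2.5, 13.6]
finger_gap: -0.0003
grip_force: 6.4
```

```bash
python3 - <<'E'
from pl import *
print(did(40,[-1.38,3.78,0]))
C=np.array([.5172,.2003])
def on(phi,z,r=.0588): a=np.radians(phi);return (C[0]+r*np.cos(a),C[1]+r*np.sin(a),z,phi)
rows([on(85-i,.1172) for i in range(1,10)])
E
python3 snap.py 2;python3 m2.py 2
```

```text
[ 0.5223  0.2588  0.1172 85.    ]
[[0, 0, 1.0], [np.float64(0.0), np.float64(0.1), 0.0]]
[[0, 0, 2.0], [np.float64(-0.0), np.float64(0.21), 0.0]]
[[0, 0, 3.0], [np.float64(-0.01), np.float64(0.31), 0.0]]
[[0, 0, 4.0], [np.float64(-0.01), np.float64(0.41), 0.0]]
[[0, 0, 5.0], [np.float64(-0.02), np.float64(0.51), 0.0]]
[[0, 0, 6.0], [np.float64(-0.03), np.float64(0.62), 0.0]]
[[0, 0, 7.0], [np.float64(-0.04), np.float64(0.72), 0.0]]
[[0, 0, 8.0], [np.float64(-0.05), np.float64(0.82), 0.0]]
[[0, 0, 9.0], [np.float64(-0.07), np.float64(0.92), 0.0]]
10.3 [0.5228 0.2599 0.1192] [-4.4  2.8 12.7]
top web [253.3 256.4] [ 1.9 11.6] C [0.5172 0.2003 0.119 ] red n 12 ang 27.8 r 0.0695
brass ang 24.3 0.0878 42
scene web [326.2 160.6] [2.4 6.4] C [0.5172 0.2003 0.119 ] red n 10 ang 25.5 r 0.0706
tri web centre [0.53174206 0.1633095  0.17450669] 0.051804459351266804
```

>>> {"api": "carry_out", "payload": {
  "steps": [
    [[0,0,1],[0,0.1,0],255],
    [[0,0,2],[0,0.21,0],255],
    [[0,0,3],[0,0.31,0],255],
    [[0,0,3.5],[0,0.36,0],255],
    [[0,0,3.5],[0,0.36,0],255],
    [[0,0,3.5],[0,0.36,-0.3],255],
    [[0,0,3.5],[0,0.36,-2],255],
    [[0,0,3.5],[0,0.36,-6],255]
  ]
}}

```text
clock: 11.3
tcp_pos: [0.5247, 0.2578, 0.1756]
orientation: [-0.001, 0.758, 0.653, -0.002]
wrist_force: [1.3, -0.7, 0.6]
finger_gap: -0.0001
grip_force: 0.0
```

```bash
python3 - <<'E'
from pl import *
p=did(3.5,[0,.36,-6]);print(p)
rows([(.50,.20,.20,89),(.485,.14,.22,89),(.485,.08,.24,89),(.485,.02,.25,89),(.485,-.04,.25,89),(.485,-.10,.25,89),(.485,-.16,.25,89),(.49,-.22,.25,89)])
E
```

```text
[ 0.5259  0.2585  0.1772 81.5   ]
[[0, 0, -7.5], [np.float64(-6.17), np.float64(-1.7), -2.28]]
[[0, 0, -7.5], [np.float64(-12.33), np.float64(-2.29), -4.28]]
[[0, 0, -7.5], [np.float64(-18.26), np.float64(-1.41), -6.28]]
[[0, 0, -7.5], [np.float64(-24.2), np.float64(-0.52), -7.28]]
[[0, 0, -7.5], [np.float64(-30.13), np.float64(0.37), -7.28]]
[[0, 0, -7.5], [np.float64(-36.06), np.float64(1.26), -7.28]]
[[0, 0, -7.5], [np.float64(-42.0), np.float64(2.14), -7.28]]
[[0, 0, -7.5], [np.float64(-47.86), np.float64(3.52), -7.28]]
```

>>> {"api": "carry_out", "payload": {
  "steps": [
    [[0,0,-4],[-6.2,-1.7,-2.3],255],
    [[0,0,-7.5],[-12.3,-2.3,-4.3],255],
    [[0,0,-7.5],[-18.3,-1.4,-6.3],255],
    [[0,0,-7.5],[-24.2,-0.5,-7.3],255],
    [[0,0,-7.5],[-30.1,0.4,-7.3],255],
    [[0,0,-7.5],[-36,1.2,-7.3],255],
    [[0,0,-7.5],[-36,1.2,-7.3],255],
    [[0,0,-7.5],[-36,1.2,-7.3],255]
  ]
}}

```text
clock: 12.3
tcp_pos: [0.4843, -0.0995, 0.2501]
orientation: [-0.0, 0.714, 0.7, -0.0]
wrist_force: [-0.0, 0.2, -0.6]
finger_gap: -0.0001
grip_force: 0.0
```

```bash
python3 - <<'E'
from pl import *
print(did(-7.5,[-36,1.2,-7.3]))
E
python3 snap.py 3;python3 m2.py 3
python3 -c "
import cv2,numpy as np
a=cv2.imread('pics/top3.png')[225:325,197:297];b=cv2.imread('pics/scene3.png')[100:260,270:430]
cv2.imwrite('pics/w3.png',np.hstack([cv2.resize(x,(400,400),interpolation=2) for x in(a,b)]))"
```

```text
[ 0.4845 -0.0993  0.2502 89.    ]
12.4 [ 0.4845 -0.0982  0.2503] [-0.1  0.9 -0.2]
top web [246.5 274.7] [40.8 41.5] C [0.5172 0.2003 0.119 ] red n 41 ang 24.4 r 0.0595
brass ang 24.4 0.0889 38
scene web [345.  167.4] [30.1 45.3] C [0.5172 0.2003 0.119 ] red n 38 ang 22.8 r 0.0593
tri web centre [0.51726735 0.20109974 0.11565161] 0.00013260054866934056
```

View pics/w3.png

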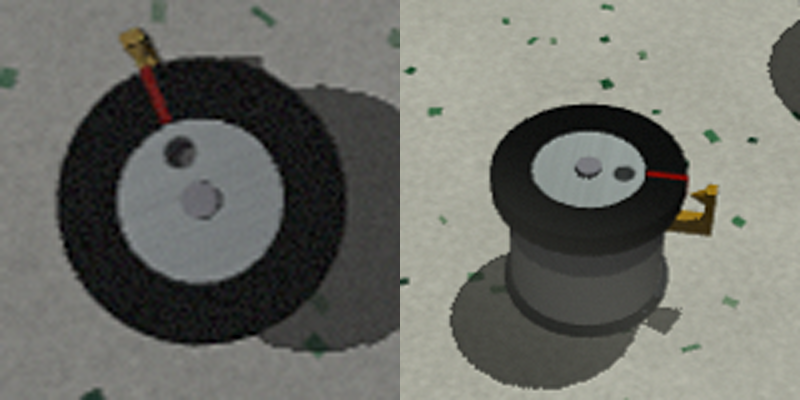

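The red line at (147,68)–(167,122) points straight at the brass pointer (140,48), 24.4° against 24.4°, so the wheel is on the mark. Now the pin.

```bash
python3 - <<'E'
from h import *
from pl import rows
for n,b in(('top',(478,265,520,302)),('scene',(110,375,150,420))):
    p=cv2.imread(f'pics/{n}0.png')[:,:,::-1].copy();d=np.load(f'pics/{n}0d.npy');h=masks(p).astype(int)
    x0,y0,x1,y1=b;v,u=np.mgrid[y0:y1,x0:x1];v,u=v.ravel(),u.ravel();q=depthpt(n,u,v,d[v,u])
    k=(q[:,2]>.084)&(q[:,2]<.097)&(d[v,u]>0);k2=k&(h[v,u,1]>150)
    print(n,k.sum(),k2.sum(),q[k].mean(0).round(4),np.ptp(q[k],0).round(4))
    (c,r)=cv2.minEnclosingCircle(np.stack([u,v],1)[k].astype(np.float32));print(c,r,plane(n,*np.array(c),.09).round(4),plane(n,u[k],v[k],.09).mean(0).round(4))
    s=(q[:,2]>.052)&(q[:,2]<.068)&(d[v,u]>0);X=q[s|k][:,:2]
    if n=='top':print('stand',cv2.minAreaRect(X[np.abs(X-[.51,-.335]).max(1)<.045].astype(np.float32)))
T=(.5105,-.3345)
rows([(.488,-.16,.25,89),(.492,-.22,.25,89),(.50,-.28,.25,89),T+(.22,89),T+(.17,89),T+(.13,89)])
E
```

```text
top 83 83 [ 0.5084 -0.3324  0.0884] [0.0193 0.0213 0.0115]
(499.9166564941406, 282.77777099609375) 5.228314399719238 [ 0.508  -0.3316  0.09  ] [ 0.5084 -0.3319  0.09  ]
stand ((0.508453369140625, -0.3324330449104309), (0.049896661192178726, 0.05253775417804718), 4.072895526885986)
scene 208 208 [ 0.5119 -0.334   0.0893] [0.0212 0.0215 0.0086]
(130.0, 397.0) 8.602425575256348 [ 0.5121 -0.334   0.09  ] [ 0.5123 -0.3341  0.09  ]
[[0, 0, 0.0], [np.float64(-6.06), np.float64(0.45), 0.02]]
[[0, 0, 0.0], [np.float64(-12.06), np.float64(0.96), 0.02]]
[[0, 0, 0.0], [np.float64(-18.04), np.float64(1.86), 0.02]]
[[0, 0, 0.0], [np.float64(-23.47), np.float64(3.01), 3.02]]
[[0, 0, 0.0], [np.float64(-23.47), np.float64(3.01), 8.02]]
[[0, 0, 0.0], [np.float64(-23.47), np.float64(3.01), 12.02]]
```

```bash
python3 - <<'E'
from pl import rows
T=(.5102,-.3332)
rows([(.487,-.15,.25,80),(.491,-.205,.25,71),(.498,-.26,.25,62),(.505,-.31,.23,53),T+(.18,50),T+(.14,50),T+(.12,50)])
E
```

```text
[[0, 0, 9.0], [np.float64(-5.07), np.float64(0.33), 0.02]]
[[0, 0, 18.0], [np.float64(-10.56), np.float64(0.83), 0.02]]
[[0, 0, 27.0], [np.float64(-16.05), np.float64(1.63), 0.02]]
[[0, 0, 36.0], [np.float64(-21.03), np.float64(2.41), 2.02]]
[[0, 0, 39.0], [np.float64(-23.34), np.float64(2.97), 7.02]]
[[0, 0, 39.0], [np.float64(-23.34), np.float64(2.97), 11.02]]
[[0, 0, 39.0], [np.float64(-23.34), np.float64(2.97), 13.02]]
```

>>> {"api": "carry_out", "payload": {
  "steps": [
    [[0,0,9],[-5.1,0.3,0],0],
    [[0,0,18],[-10.6,0.8,0],0],
    [[0,0,27],[-16,1.6,0],0],
    [[0,0,36],[-21,2.4,2],0],
    [[0,0,39],[-23.3,3,7],0],
    [[0,0,39],[-23.3,3,11],0],
    [[0,0,39],[-23.3,3,12],0],
    [[0,0,39],[-23.3,3,12],0]
  ]
}}

```text
clock: 13.4
tcp_pos: [0.511, -0.3314, 0.1308]
orientation: [-0.0, 0.906, 0.424, -0.0]
wrist_force: [0.4, 0.4, -0.3]
finger_gap: 0.0856
grip_force: 0.0
```

```bash
python3 - <<'E'
from pl import *
from workcell import env
print(did(39,[-23.3,3,12]))
s=env.get_state();print(s['tcp_pos'],s['wrist_force'],s['joint_pos'].round(2),s['finger_gap'])
rows([(.5102,-.3332,.0655,50)])
E
```

```text
[ 0.5105 -0.3328  0.1302 50.    ]
[ 0.51097508 -0.33141575  0.13076419] [ 0.41876473  0.37724428 -0.30253872] [-0.71  0.42 -0.04  1.11 -0.    1.56] 0.08558902982538422
[[0, 0, 0.0], [np.float64(-0.05), np.float64(0.01), 6.47]]
```

>>> {"api": "carry_out", "payload": {
  "steps": [
    [[0,0,0],[0,0,2],0],
    [[0,0,0],[0,0,4],0],
    [[0,0,0],[0,0,5.5],0],
    [[0,0,0],[0,0,6.3],0],
    [[0,0,0],[0,0,6.5],0],
    [[0,0,0],[0,0,6.5],140],
    [[0,0,0],[0,0,6.5],140],
    [[0,0,0],[0,0,6.5],140]
  ],
  "force": 20
}}

```text
clock: 14.4
tcp_pos: [0.5106, -0.3331, 0.0659]
orientation: [0.0, 0.906, 0.422, 0.0]
wrist_force: [-0.2, 0.5, 0.6]
finger_gap: 0.0384
grip_force: 0.0
```

>>> {"api": "carry_out", "payload": {
  "steps": [
    [[0,0,0],[0,0,0],200],
    [[0,0,0],[0,0,0],220],
    [[0,0,0],[0,0,0],220],
    [[0,0,0],[0,0,0],220],
    [[0,0,0],[0,0,0],220],
    [[0,0,0],[0,0,0],220],
    [[0,0,0],[0,0,0],220],
    [[0,0,0],[0,0,0],220]
  ],
  "force": 20
}}

```text
clock: 15.4
tcp_pos: [0.5105, -0.333, 0.0658]
orientation: [0.0, 0.906, 0.423, 0.0]
wrist_force: [-0.3, 0.3, 5.4]
finger_gap: 0.0215
grip_force: 20.4
```

```bash
python3 - <<'E'
from pl import *
from workcell import env
print(did(0,[0,0,6.5]))
s=env.get_state();print(s['tcp_pos'],s['wrist_force'],s['finger_gap'],s['grip_force'])
E
```

```text
[ 0.5105 -0.3328  0.0652 50.    ]
[ 0.51052406 -0.3330069   0.0657597 ] [-0.2799412   0.32441124  5.39166786] 0.021527942744469206 20.434248447418213
```

>>> {"api": "carry_out", "payload": {
  "steps": [
    [[0,0,0],[0,0,-0.5],220],
    [[0,0,0],[0,0,-2],220],
    [[0,0,0],[0,0,-4],220],
    [[0,0,0],[0,0,-7],220],
    [[0,0,0],[0,0,-11],220],
    [[0,0,0],[0,0,-15],220],
    [[0,0,0],[0,0,-18],220],
    [[0,0,0],[0,0,-18],220]
  ]
}}

```text
clock: 16.4
tcp_pos: [0.5117, -0.3338, 0.2492]
orientation: [0.003, 0.906, 0.423, 0.001]
wrist_force: [-0.1, -0.4, -0.6]
finger_gap: 0.021
grip_force: 20.1
```

```bash
python3 - <<'E'
from pl import *
from workcell import env
print(did(0,[0,0,-18]))
s=env.get_state();print(s['tcp_pos'],s['wrist_force'],s['finger_gap'],s['grip_force'])
rows([(.500,-.27,.245,50),(.490,-.21,.245,50),(.488,-.15,.245,50),(.488,-.09,.245,50),(.49,-.03,.245,50),(.495,.03,.245,50),(.505,.09,.245,50),(.52,.14,.245,50)])
E
```

```text
[ 0.5105 -0.3328  0.2452 50.    ]
[ 0.51166909 -0.3338416   0.24917342] [-0.10403479 -0.35408397 -0.59575719] 0.02095830932294503 20.062168836593628
[[0, 0, 0.0], [np.float64(4.14), np.float64(-4.84), 0.02]]
[[0, 0, 0.0], [np.float64(8.09), np.float64(-9.46), 0.02]]
[[0, 0, 0.0], [np.float64(12.56), np.float64(-13.47), 0.02]]
[[0, 0, 0.0], [np.float64(17.15), np.float64(-17.33), 0.02]]
[[0, 0, 0.0], [np.float64(21.88), np.float64(-21.03), 0.02]]
[[0, 0, 0.0], [np.float64(26.8), np.float64(-24.5), 0.02]]
[[0, 0, 0.0], [np.float64(32.03), np.float64(-27.6), 0.02]]
[[0, 0, 0.0], [np.float64(36.83), np.float64(-29.66), 0.02]]
```

>>> {"api": "carry_out", "payload": {
  "steps": [
    [[0,0,0],[4.1,-4.6,0],220],
    [[0,0,0],[8.1,-9.2,0],220],
    [[0,0,0],[12.5,-13.4,0],220],
    [[0,0,0],[17.1,-17.3,0],220],
    [[0,0,0],[21.8,-21,0],220],
    [[0,0,0],[26.7,-24.5,0],220],
    [[0,0,0],[31.5,-27.5,0],220],
    [[0,0,0],[31.5,-27.5,0],220]
  ]
}}

```text
clock: 17.4
tcp_pos: [0.5015, 0.0888, 0.2444]
orientation: [-0.001, 0.905, 0.425, -0.001]
wrist_force: [-0.4, -0.4, -0.7]
finger_gap: 0.021
grip_force: 20.1
```

```bash
python3 - <<'E'
from pl import *
from workcell import env
print(did(0,[31.5,-27.5,0]))
s=env.get_state();print(s['tcp_pos'],s['wrist_force'],s['finger_gap'],s['grip_force'])
rows([(.5428,.2106,.205,50)])
E
```

```text
[ 0.5023  0.0853  0.2452 50.    ]
[0.50152623 0.08877415 0.24437816] [-0.40772476 -0.41883521 -0.68131098] 0.021032821932542304 20.108437836170197
[[0, 0, 0.0], [np.float64(12.2), np.float64(-4.95), 4.02]]
```

>>> {"api": "carry_out", "payload": {
  "steps": [
    [[0,0,0],[4,-1.6,0],220],
    [[0,0,0],[8,-3.3,1],220],
    [[0,0,0],[11,-4.5,3],220],
    [[0,0,0],[12.2,-4.95,4.5],220],
    [[0,0,0],[12.2,-4.95,5.5],220],
    [[0,0,0],[12.2,-4.95,5.5],220],
    [[0,0,0],[12.2,-4.95,5.5],220],
    [[0,0,0],[12.2,-4.95,5.5],220]
  ]
}}

```text
clock: 18.4
tcp_pos: [0.5433, 0.2099, 0.1914]
orientation: [0.0, 0.907, 0.422, 0.001]
wrist_force: [0.5, -0.5, -0.8]
finger_gap: 0.0214
grip_force: 20.1
```

```bash
python3 - <<'E'
from pl import *
print(did(0,[12.2,-4.95,5.5]))
E
python3 snap.py 4;python3 m2.py 4
python3 - <<'E'
import cv2,numpy as np
from h import proj
a=cv2.imread('pics/top4.png')[210:320,190:300];b=cv2.imread('pics/scene4.png')[90:220,290:420]
cv2.imwrite('pics/w4.png',np.hstack([cv2.resize(a,(250,250),interpolation=2),cv2.resize(b,(550,550),interpolation=2)[:250]]) if 0 else cv2.resize(b,(600,600),interpolation=2))
for P in((.5428,.2106,.136),(.5428,.2106,.118),(.5182,.1995,.118),(.5182,.1995,.122)):print(P,proj('scene',P).round(1),((proj('scene',P)-[290,90])*600/130).round())
E
```

```text
[ 0.5428  0.2106  0.1902 50.    ]
18.5 [0.5432 0.2101 0.1912] [-0.  -0.2  0.5]
top web [248.9 280.3] [28.8 33.4] C [0.5172 0.2003 0.119 ] red n 0 ang nan r nan
brass ang nan nan 0
scene web [345.2 167.2] [29.7 44.6] C [0.5172 0.2003 0.119 ] red n 37 ang 22.7 r 0.0595
tri web centre [0.5108691  0.20012999 0.11257463] 0.012846621758702482
(0.5428, 0.2106, 0.136) [359.4 161.6] [321. 330.]
(0.5428, 0.2106, 0.118) [359.  168.8] [319. 364.]
(0.5182, 0.1995, 0.118) [344.9 167.2] [253. 356.]
(0.5182, 0.1995, 0.122) [344.9 165.6] [254. 349.]m2.py:18: RuntimeWarning: Mean of empty slice.
  C=np.array([.5172,.2003,.119]);Rr=plane(n,u,v,H).mean(0)
  ret = um.true_divide(
m2.py:21: RuntimeWarning: Mean of empty slice.
  B=plane(n,ub,vb,.108).mean(0);print('brass ang',np.degrees(np.arctan2(*(B-C)[1::-1])).round(1),np.linalg.norm((B-C)[:2]).round(4),len(ub))
```

View pics/w4.png

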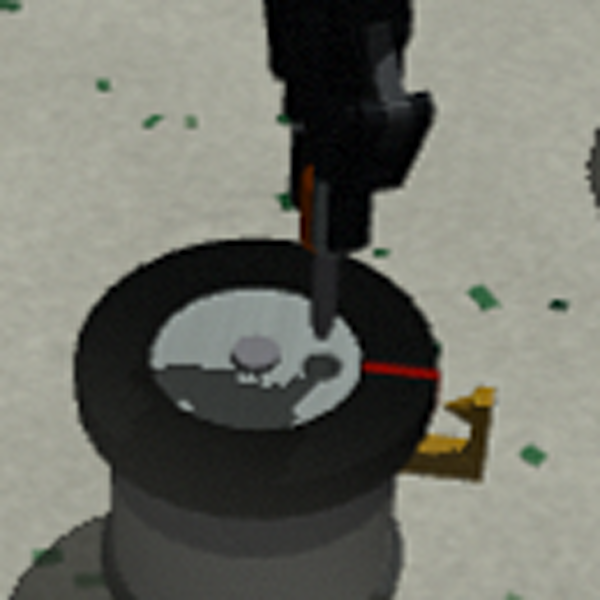

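The pin tip at (322,336) is directly over the hole at (322,366), which agrees with the projected positions. I'll insert it gently.

>>> {"api": "carry_out", "payload": {
  "steps": [
    [[0,0,0],[0,0,0.8],220],
    [[0,0,0],[0,0,1.5],220],
    [[0,0,0],[0,0,2.0],220],
    [[0,0,0],[0,0,2.3],220],
    [[0,0,0],[0,0,2.6],220],
    [[0,0,0],[0,0,2.8],220],
    [[0,0,0],[0,0,3.0],220],
    [[0,0,0],[0,0,3.0],220]
  ]
}}

```text
clock: 19.5
tcp_pos: [0.5428, 0.2105, 0.1604]
orientation: [0.0, 0.906, 0.423, -0.0]
wrist_force: [0.8, 0.2, -1.6]
finger_gap: 0.0215
grip_force: 20.1
```

Clear through the wheel; the tip is now about 0.105. Next it goes towards the collar, slowly.

>>> {"api": "carry_out", "payload": {
  "steps": [
    [[0,0,0],[0,0,0.3],220],
    [[0,0,0],[0,0,0.6],220],
    [[0,0,0],[0,0,0.8],220],
    [[0,0,0],[0,0,1.0],220],
    [[0,0,0],[0,0,1.15],220],
    [[0,0,0],[0,0,1.3],220],
    [[0,0,0],[0,0,1.4],220],
    [[0,0,0],[0,0,1.4],220]
  ]
}}

```text
clock: 20.5
tcp_pos: [0.5428, 0.2105, 0.1464]
orientation: [0.0, 0.906, 0.423, -0.0]
wrist_force: [-0.3, -0.6, -1.1]
finger_gap: 0.0212
grip_force: 20.1
```

>>> {"api": "carry_out", "payload": {
  "steps": [
    [[0,0,0],[0,0,0.4],220],
    [[0,0,0],[0,0,0.8],220],
    [[0,0,0],[0,0,1.1],220],
    [[0,0,0],[0,0,1.4],220],
    [[0,0,0],[0,0,1.6],220],
    [[0,0,0],[0,0,1.75],220],
    [[0,0,0],[0,0,1.85],220],
    [[0,0,0],[0,0,1.85],220]
  ]
}}

```text
clock: 21.5
tcp_pos: [0.5429, 0.2105, 0.1279]
orientation: [0.0, 0.906, 0.422, -0.0]
wrist_force: [-0.1, -1.0, -0.3]
finger_gap: 0.021
grip_force: 20.1
```

>>> {"api": "carry_out", "payload": {
  "steps": [
    [[0,0,0],[0,0,0.1],220],
    [[0,0,0],[0,0,0.2],220],
    [[0,0,0],[0,0,0.25],220],
    [[0,0,0],[0,0,0.3],220],
    [[0,0,0],[0,0,0.35],220],
    [[0,0,0],[0,0,0.4],220],
    [[0,0,0],[0,0,0.4],220],
    [[0,0,0],[0,0,0.4],220]
  ]
}}

```text
clock: 22.5
tcp_pos: [0.543, 0.2105, 0.1243]
orientation: [0.0, 0.906, 0.423, 0.0]
wrist_force: [-0.9, -0.8, 4.2]
finger_gap: 0.0211
grip_force: 20.4
```

>>> {"api": "carry_out", "payload": {
  "steps": [
    [[0,0,0],[0,0,-0.05],220],
    [[0,0,0],[0,0,-0.05],140],
    [[0,0,0],[0,0,-0.05],140],
    [[0,0,0],[0,0,-0.05],140],
    [[0,0,0],[0,0,-0.05],140],
    [[0,0,0],[0,0,-1],140],
    [[0,0,0],[0,0,-4],140],
    [[0,0,0],[0,0,-8],140]
  ]
}}

```text
clock: 23.5
tcp_pos: [0.5422, 0.2103, 0.2045]
orientation: [-0.0, 0.906, 0.422, -0.001]
wrist_force: [1.2, 0.7, -0.1]
finger_gap: 0.0387
grip_force: 0.0
```

>>> {"api": "carry_out", "payload": {
  "steps": [
    [[0,0,0],[-4,1.6,-1],140],
    [[0,0,0],[-8,3.3,-2],140],
    [[0,0,0],[-12,5,-2],140],
    [[0,0,0],[-16,8,-2],140],
    [[0,0,0],[-20,12,-2],140],
    [[0,0,0],[-24,15,-2],140],
    [[0,0,0],[-24,15,-2],140],
    [[0,0,0],[-24,15,-2],140]
  ]
}}

```text
clock: 24.5
tcp_pos: [0.5034, -0.0696, 0.2245]
orientation: [-0.0, 0.907, 0.422, 0.0]
wrist_force: [-0.2, 0.6, -0.3]
finger_gap: 0.0385
grip_force: 0.0
```

```bash
python3 snap.py 5;python3 m2.py 5
python3 - <<'E'
import cv2,numpy as np
from h import *
a=cv2.imread('pics/top5.png')[225:325,197:297];b=cv2.imread('pics/scene5.png')[100:260,270:430]
cv2.imwrite('pics/w5.png',np.hstack([cv2.resize(x,(400,400),interpolation=2) for x in(a,b)]))
E
```

```text
24.6 [ 0.5035 -0.0687  0.2243] [ 0.1 -0.1  0.4]
top web [246.5 274.7] [40.8 41.5] C [0.5172 0.2003 0.119 ] red n 40 ang 24.4 r 0.0598
brass ang 25.1 0.0826 43
scene web [344.9 167.4] [30.1 45.1] C [0.5172 0.2003 0.119 ] red n 37 ang 22.7 r 0.0595
tri web centre [0.51729998 0.20104607 0.11572872] 7.788491109605556e-06
```

View pics/w5.png

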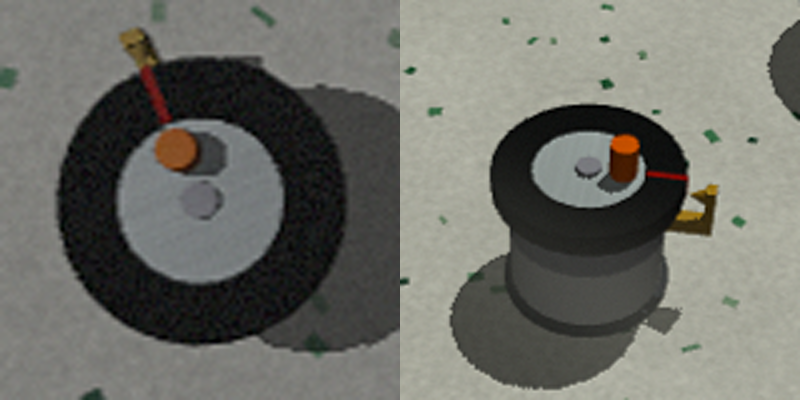

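The pin head sits on the web at (176,150) in the top crop and (624,158) in the scene crop. The red line still points at the pointer (24.4°) and nothing else has moved, so I'm handing in.

```bash
python3 -c "
from workcell import env
print(env.hand_in())"
```

```text
the job is handed in; nothing more can be done
None
```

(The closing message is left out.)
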